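Put the ink roller away in the bench cupboard

TASK

Put the ink roller (brayer) away in the pine cupboard. One of the three ink containers (tin, jar or bottle) stands in the swing of the cupboard door: stand it upright on a clear spot of the bench first, so that the door hits nothing. Then pull the door open by its handle, lay the roller gently inside, flat on the cupboard floor, and push the door fully shut, knocking nothing over and leaving everything on the bench but the ink containers where it is.

Things in the scene. Friction and masses are not known exactly. Their poses are not given: they have to be found in the camera images.
- cupboard: Bench-top pine cupboard, 280 deep (x) x 260 wide (y) x 300 high, too heavy to shift. Origin: centre of its underside, on the bench; +x points from its front to its back, +y to its left side as the robot sees it, z up. The door covers the front; the front edge of its floor, roof and sides is at x = -140. The underside of the roof is 285 above the bench.
- cup_floor (a point): Centre of the cupboard's free floor, 35 above the bench; in the cupboard's frame x = -37, y = 0, axes parallel to it. The floor is 230 wide (y -115 to +115 between the sides) and free for 210 from front edge to back (cupboard x -140 to +70). Behind that stand a fixed block of paper pads and a tub, up to 120 high.
- cup_door (a joint): Cupboard door, 260 wide x 264 high x 16 thick, lower edge 34 and upper edge 298 above the bench. Hinged on its right edge as the robot sees it (cupboard -y side). 0 = shut, positive = angle open in rad, counter-clockwise seen from above, stop at 1.8. Light friction (about 0.06 N m): stays where it is left; no latch. It may start slightly ajar (up to 0.12).
- door_hinge (a point): Point on the vertical hinge axis, at the outer face of the door and half its height (166 above the bench); in the cupboard's frame x = -156, y = -130. The door panel reaches 260 from it.
- door_handle (a point): Grip point on the door's handle, a dark upright steel bar 11 thick, 40 in front of the door's outer face (bar axis) and 230 from the hinge axis along the door (30 from the free edge). The point is on the bar's axis 269 above the bench; the bar runs from 291 (its free top end) down to 183 above the bench. Posts join it to the door 12 and 68 below this point.
- brayer: Ink roller (brayer) lying on the bench: dark rubber roller 40 diameter x 100 wide, steel wire frame 118 wide, pear-shaped brown wooden handle. 170 long, 40 high, about 0.28 kg. Origin: on the bench under its middle; +x points along it to the roller (roller edge x = +83, handle butt -87), z up; handle axis level, 20 above the underside. It rests on the roller and the fat end of the handle.
- brayer_grip (a point): Point on the axis of the brayer's handle at its neck, 22 behind the brayer's middle, where the handle is 28 to 29 thick; 20 above the underside. Handle is along the brayer's x.
- tin: Round steel ink tin with a grey band, 63 diameter, 60 high, about 0.30 kg. Origin: centre of its underside.
- jar: Glass ink jar with a dark screw lid, 55 diameter, 100 high (full width up to 70, then narrower, lid 49 diameter over the top 16), about 0.28 kg. Origin: centre of its underside.
- bottle: White plastic ink bottle, 54 diameter up to 105, then narrowing to a grey cap 30 diameter from 138 to its top at 165; about 0.25 kg. Origin: centre of its underside.
- gouge: Bystander: carving gouge with a dark wooden handle, 135 long along its x, 27 thick, lying beside the brayer. Origin: under its middle.
- brush_pot: Bystander: terracotta pot of brushes, 100 diameter, about 240 high with the brushes. Origin: centre of its underside.
- drink_can: Bystander: drink can, 66 diameter, 120 high. Origin: centre of its underside.
- baren: Bystander: round wooden baren (rubbing pad), 110 diameter, 33 high with its grip. Origin: centre of its underside.
- tape: Bystander: roll of masking tape lying flat, 80 diameter, 24 high. Origin: centre of its underside.
- press: Fixed: table-top relief press, 450 (x) x 230 (y) x 280 high. Origin: centre of its foot.
- paper_drawers: Fixed: plywood paper drawers, 340 (x) x 180 (y) x 275 high. Origin: centre of its foot.
Not all that is in view belongs to the job. What is shaped like the brayer but yellow is not meant. Leave any purple look-alike of the bottle alone.

How it is judged:
By the outcome, as a careful person would: the job done as asked, in the order asked, and still so for the second after the job is handed in, with the robot touching nothing.
It also fails if it takes over 72 s, if anything falls off the work surface, if the arm or the gripper's body presses on something with over 40 N, if the wrist force passes 120 N, or if a joint passes its speed limit or range.

ROBOT

A 6-joint arm with a two-finger parallel gripper is mounted at the origin on the work surface. World frame = base frame: x ahead of the robot, y to its left, z up, the work surface at z = 0. Lengths are in m, angles in degrees, forces in N, time in s.
With the tool pointing down it reaches from about 0.35 to 0.975 m from the base axis. Payload 17.4 kg.
Tool frame: the origin (TCP) lies between the finger pads; the fingertips stand 8 mm ahead of it and the grasp point (between the pads) lies 11 mm behind it; z points along the fingers, y is the line along which they close (so a half turn about z gives the same grasp; the last joint's range is limited). The gripper opens to 85 mm and grips with 20 to 120 N. Pads are 22 mm wide; open, the fingers measure 114 mm over their backs; the gripper's body (76 mm by 85 mm) begins 54 mm behind the grasp point. The pads swing forward as they close: fully open they stand 13 mm farther back than shut.
Start: joints at [-77.796, 6.646, 82.598, -0, 90.757, -2.166], TCP at [0.168, -0.654, 0.239] pointing down, gripper open.
Joint ranges: [-162.19, 162.19], [-47.58, 125.68], [4.15, 143.07], [-65.23, 245.23], [0.69, 171.88], [-170.13, 170.13]. Speed limits (degrees/s): [108.29, 108.29, 127.2, 180, 180, 180].

INTERFACE

Orientations are given as a 3x3 rotation matrix whose columns are the frame's x, y, z axes.
In Python, from workcell import manip gives the robot as it stands. Calls block until the motion is done:
- manip.move_to(position, orientation): joint-space move of the TCP to a pose.
- manip.servo_line(position, frame=None, vel=0.15): straight line of the TCP; frame=None keeps the orientation; vel is the mean speed in m/s.
- manip.movej(angles): joint-space move.
- manip.move_gripper(opening, newtons=None): finger opening in m; newtons is the grip in N (None keeps the last); returns when the fingers have stopped.
- manip.hold(seconds).
- manip.solve_ik(position, orientation): joint angles nearest the present ones, or None.
- manip.camera(name): name is "side" or "top" or "wrist"; returns a dict with "pixels" (480x640x3 uint8, blue, green, red), "range_z" (480x640 float32, m along the optical axis (not along the pixel's ray), 0 where there is no reading), "K" (3x3 intrinsics, pixels), "world_from_camera" (4x4, takes a point from camera to world coordinates). Camera axes: x right, y up, looking along -z (the intrinsics and any distortion apply to the point x, -y, -z); pixel columns grow to the right and rows downward; lengths in m; the calibration is good to about 2 mm. The wrist camera is an equidistant fisheye: a pixel r from the principal point sees the ray r / f radians off the axis. A picture is of the moment at which its call begins.
A pose or a line that the arm cannot do raises manip.Unreachable and nothing moves.
- manip.finish_job(): hands the job in; it is judged then, once.
Readings, each from a call of its own:
- manip.current_clock(): time.
- manip.current_qpos(): joint angles.
- manip.current_dq(): joint speeds.
- manip.current_joint_efforts(): joint torques, N m.
- manip.current_ee_pos(): TCP position.
- manip.current_tool_rot(): TCP orientation.
- manip.current_ft_force(): force on the tool from outside, world axes, zero at the start.
- manip.current_wrist_torque(): the same for the moment, N m.
- manip.current_width(): finger opening in m.
- manip.current_grip_force(): force on a finger pad.
Only numpy, scipy, OpenCV 4.12 (cv2) and the standard library are available. Lean on these libraries where they do the work, as an engineer would, in place of code of your own. Each camera call takes 0.05 s, during which the arm holds its last target. There are 200 camera calls.

## Working session

There is one attempt and no reset: what is moved stays moved. The work goes in short steps, each a Python script; the robot and the scene stay as the last script left them, time stands still between calls to the robot, and variables do not carry over. Pictures are saved under pics/ and viewed, at most 13 in all, crops included, and the job is handed in when it is done.

```bash
mkdir -p pics; ls
python3 - <<'E'
from workcell import manip
import cv2,numpy as np
for n in("top","side","wrist"):
    c=manip.camera(n); cv2.imwrite(f"pics/{n}0.png",c["pixels"]); np.savez(f"{n}0.npz",**{k:v for k,v in c.items()})
    print(n,c["K"].round(1).tolist(),c["world_from_camera"].round(3).tolist(),(c["range_z"]>0).mean(),c.keys())
print(manip.current_clock())
E
```

```text
pics
top [[433.4, 0.0, 326.2], [0.0, 433.4, 238.5], [0.0, 0.0, 1.0]] [[0.027, 0.981, -0.19, 0.285], [-1.0, 0.03, 0.009, 0.006], [0.015, 0.19, 0.982, 1.395], [0.0, 0.0, 0.0, 1.0]] 0.9959537760416667 dict_keys(['pixels', 'range_z', 'K', 'world_from_camera'])
side [[519.6, 0.0, 316.6], [0.0, 519.6, 242.2], [0.0, 0.0, 1.0]] [[-0.008, 0.753, -0.658, -0.74], [-1.0, -0.002, 0.01, 0.016], [0.006, 0.658, 0.753, 1.644], [0.0, 0.0, 0.0, 1.0]] 0.9959505208333334 dict_keys(['pixels', 'range_z', 'K', 'world_from_camera'])
wrist [[371.6, 0.0, 319.9], [0.0, 371.6, 240.8], [0.0, 0.0, 1.0]] [[0.249, 0.919, 0.305, 0.246], [-0.969, 0.237, 0.077, -0.635], [-0.002, -0.314, 0.949, 0.373], [0.0, 0.0, 0.0, 1.0]] 0.9959309895833334 dict_keys(['pixels', 'range_z', 'K', 'world_from_camera'])
0.15
```

View pics/top0.png

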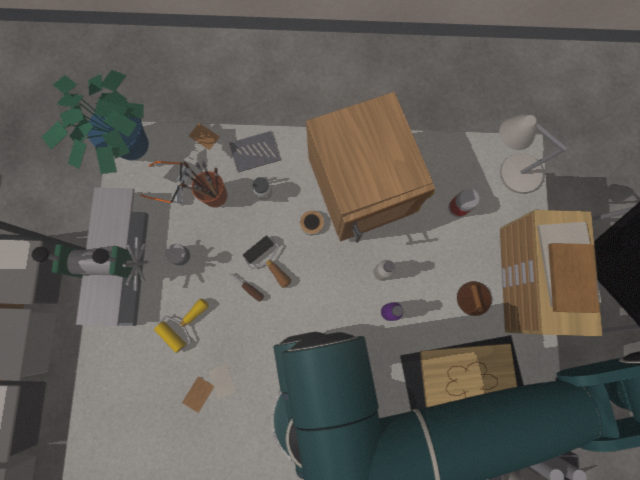

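View pics/side0.png

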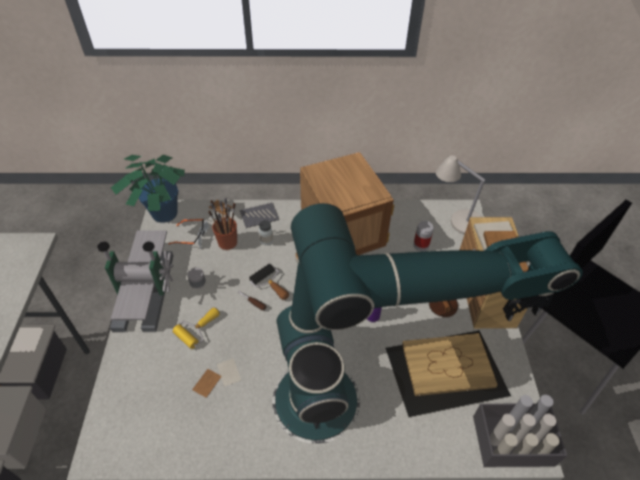

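The top view shows:
- the cupboard, rotated, with its roof spanning (307,122) to (432,185) and its handle at (356,232)
- the white bottle at (385,269), in front of the door, and the purple look-alike at (392,311)
- the brayer, with its roller at (260,250) and handle at (280,274), and the gouge at (250,290)
- the tin at (178,254), the jar at (262,187) and the tape at (312,222)
- the can at (463,203) and the baren at (474,298)

The side view shows the same scene, with the arm hiding the bottle.

```bash
cat > h.py <<'E'
import numpy as np,cv2
def cloud(c):
    K=c["K"];d=c["range_z"];v,u=np.mgrid[:480,:640]
    p=np.stack([(u-K[0,2])/K[0,0]*d,-(v-K[1,2])/K[1,1]*d,-d],-1)
    T=c["world_from_camera"];return p@T[:3,:3].T+T[:3,3]
def cast(c,uv,z):
    K=c["K"];T=c["world_from_camera"];uv=np.atleast_2d(uv).astype(float)
    r=np.c_[(uv[:,0]-K[0,2])/K[0,0],-(uv[:,1]-K[1,2])/K[1,1],-np.ones(len(uv))]@T[:3,:3].T
    return T[:3,3]+r*((z-T[2,3])/r[:,2])[:,None]
E
python3 - <<'E'
from h import *
c=dict(np.load("top0.npz"));P=cloud(c)
x,y,z=P[...,0],P[...,1],P[...,2]
print("bench",np.median(z[330:400,230:260]))
m=((z>.010)&(z<.6)).astype(np.uint8)
m[330:]=0
n,l,s,ce=cv2.connectedComponentsWithStats(m)
for i in range(1,n):
    if s[i,4]<40: continue
    q=P[l==i]; top=np.percentile(q[:,2],97); t=q[q[:,2]>top-.012]
    print(s[i].tolist(),"top",top.round(3),"c",t.mean(0).round(3),"ext",np.ptp(t[:,:2],axis=0).round(3), c["pixels"][l==i].mean(0).round().tolist())
# roof
r=(z>.29)&(z<.31)&(x>.4)&(abs(y)<.35)
n,l,s,ce=cv2.connectedComponentsWithStats(r.astype(np.uint8))
i=1+s[1:,4].argmax();q=P[l==i]
print("roof z",np.median(q[:,2]),cv2.minAreaRect((q[:,:2]*1000).astype(np.float32)))
rect=cv2.boxPoints(cv2.minAreaRect((q[:,:2]*1000).astype(np.float32)));print(rect.round())
im=cv2.resize(c["pixels"][80:340,150:500],None,fx=2.28,fy=2.28,interpolation=cv2.INTER_CUBIC);cv2.imwrite("pics/topcrop.png",cv2.convertScaleAbs(im,alpha=1.5))
E
```

```text
bench -0.0005068789131381646
[42, 70, 107, 104, 5840] top 0.271 c [0.862 0.652 0.267] ext [0.15  0.216] [66.0, 75.0, 51.0]
[306, 92, 129, 150, 12734] top 0.303 c [ 0.727 -0.115  0.299] ext [0.375 0.346] [72.0, 99.0, 127.0]
[500, 113, 67, 80, 2712] top 0.347 c [ 0.816 -0.525  0.344] ext [0.051 0.056] [119.0, 123.0, 130.0]
[142, 161, 85, 46, 1447] top 0.222 c [0.686 0.369 0.22 ] ext [0.083 0.099] [58.0, 65.0, 82.0]
[253, 177, 20, 24, 349] top 0.103 c [0.701 0.205 0.099] ext [0.049 0.046] [80.0, 81.0, 82.0]
[32, 187, 117, 139, 8706] top 0.275 c [0.439 0.659 0.275] ext [0.039 0.195] [100.0, 100.0, 101.0]
[449, 189, 31, 28, 585] top 0.123 c [ 0.672 -0.441  0.118] ext [0.061 0.061] [82.0, 82.0, 93.0]
[300, 210, 24, 25, 471] top 0.03 c [0.605 0.042 0.024] ext [0.078 0.075] [67.0, 82.0, 98.0]
[500, 210, 102, 120, 10954] top 0.273 c [ 0.419 -0.657  0.27 ] ext [0.18  0.116] [76.0, 101.0, 124.0]
[243, 235, 49, 53, 797] top 0.042 c [0.476 0.181 0.036] ext [0.158 0.153] [62.0, 70.0, 81.0]
[165, 244, 25, 22, 401] top 0.065 c [0.484 0.461 0.06 ] ext [0.06  0.061] [86.0, 86.0, 89.0]
[374, 260, 21, 20, 328] top 0.166 c [ 0.45  -0.188  0.163] ext [0.028 0.028] [103.0, 106.0, 110.0]
[229, 273, 36, 29, 234] top 0.029 c [0.378 0.224 0.024] ext [0.08  0.106] [64.0, 71.0, 85.0]
[458, 282, 33, 33, 526] top 0.035 c [ 0.374 -0.483  0.031] ext [0.081 0.03 ] [38.0, 52.0, 76.0]
[154, 299, 55, 31, 488] top 0.042 c [0.298 0.417 0.035] ext [0.092 0.154] [56.0, 117.0, 136.0]
[381, 302, 23, 19, 334] top 0.166 c [ 0.324 -0.211  0.163] ext [0.025 0.029] [87.0, 59.0, 78.0]
roof z 0.2988727149243158 ((730.37451171875, -115.42898559570312), (305.4903869628906, 260.92413330078125), 21.465871810913086)
[[ 540.  -50.]
 [ 636. -293.]
 [ 920. -181.]
 [ 825.   62.]]
```

View pics/topcrop.png

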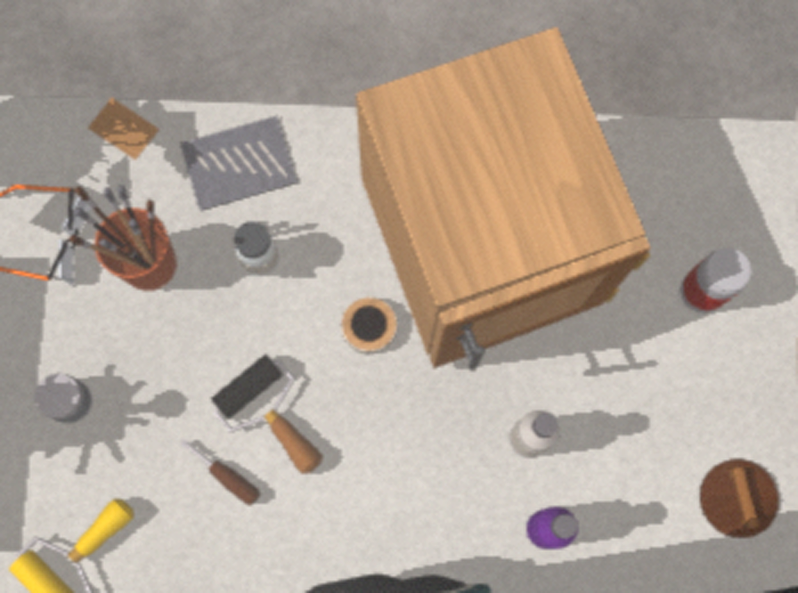

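The crop confirms the door is nearly shut, with its handle at the front-left. The bottle is in its swing, and the brayer's handle points toward the robot. Next I'll get precise poses.

Run:
```python
from h import *
c=dict(np.load("top0.npz"));P=cloud(c);x,y,z=P[...,0],P[...,1],P[...,2];px=c["pixels"].astype(int)
# cupboard: rays of roof pixels at z=.3; fit each edge
r=(z>.293)&(z<.306)&(x>.4)&(abs(y)<.35)
n,l,s,ce=cv2.connectedComponentsWithStats(r.astype(np.uint8));i=1+s[1:,4].argmax()
v,u=np.nonzero(l==i);Q=cast(c,np.c_[u,v],.300)[:,:2]
a=np.deg2rad(21.5);C0=np.array([.742,-.111])
for it in range(2):
    R=np.array([[np.cos(a),-np.sin(a)],[np.sin(a),np.cos(a)]]);q=(Q-C0)@R
    def edge(k,sgn,lo,hi):
        o=1-k;b=np.arange(lo,hi,.008);pts=[]
        for t in b:
            w=q[abs(q[:,o]-t)<.004]
            if len(w): pts.append((t,(sgn*w[:,k]).max()*sgn))
        pts=np.array(pts);f=np.polyfit(pts[:,0],pts[:,1],1);return f,np.std(pts[:,1]-np.polyval(f,pts[:,0]))
    for nm,k,sg,lo,hi in(("back",0,1,-.11,.11),("front",0,-1,-.11,.11),("left",1,1,-.11,.12),("right",1,-1,-.11,.12)):
        f,e=edge(k,sg,lo,hi);print(nm,"slope deg",np.rad2deg(f[0]).round(2),"off",f[1].round(4),"rms",e.round(4))
    break
# profile at front
for t in np.arange(-.12,.13,.03):
    w=q[abs(q[:,1]-t)<.01];print(round(t,2),w[:,0].min().round(4),end="; ")
# handle: pixels z>.17<.295 in front
cp=(P[...,:2]-C0)@R
hm=(cp[...,0]<-.165)&(cp[...,0]>-.3)&(abs(cp[...,1])<.2)&(z>.18)&(z<.31)
print("\nhandle",hm.sum(),cp[hm].mean(0),z[hm].max(), cp[hm&(z>.28)].mean(0),cp[hm&(z>.28)].min(0),cp[hm&(z>.28)].max(0))
# brayer
m=np.zeros((480,640),bool);m[230:292,236:296]=1
m&=(z>.008)&(P[...,0]>.35)
B,G,Rr=px[...,0],px[...,1],px[...,2]
hd=m&(Rr>1.5*B)&(z>.012)
n,l,s,ce=cv2.connectedComponentsWithStats(hd.astype(np.uint8))
print([ (s[k].tolist()) for k in range(1,n) if s[k,4]>20])
ro=m&(Rr<75)&(abs(Rr-B)<25)&(z>.012);n2,l2,s2,_=cv2.connectedComponentsWithStats(ro.astype(np.uint8));j=1+s2[1:,4].argmax();print("roller comp",s2[j])
v,u=np.nonzero(l2==j);rr=cv2.minAreaRect((1000*cast(c,np.c_[u,v],.025)[:,:2]).astype(np.float32));print("roller",rr)
for k in range(1,n):
    if s[k,4]>60:
        v,u=np.nonzero(l==k);w=cast(c,np.c_[u,v],.022)[:,:2];hr=cv2.minAreaRect((1000*w).astype(np.float32));print("brown",hr,z[l==k].max())
# bottle
b=(abs(P[...,0]-.45)<.06)&(abs(P[...,1]+.188)<.06)&(z>.02);cap=b&(z>.155)
v,u=np.nonzero(cap);print("cap",cast(c,np.c_[u,v],.165).mean(0),z[cap].max())
# clearance grid
g=.01;occ=np.ones((60,90),np.uint8)  # x .3-.9, y -.4..+.5
ok=(z>.01);pts=P[ok][:,:2];ii=((pts-[.3,-.4])/g).astype(int);k=((ii>=0)&(ii<[60,90])).all(1);occ[ii[k,0],ii[k,1]]=0
seen=np.zeros_like(occ);pts=P[(abs(z)<.01)][:,:2];ii=((pts-[.3,-.4])/g).astype(int);k=((ii>=0)&(ii<[60,90])).all(1);seen[ii[k,0],ii[k,1]]=1
seen=cv2.morphologyEx(seen,cv2.MORPH_CLOSE,np.ones((3,3)));D=cv2.distanceTransform(occ*seen,cv2.DIST_L2,5)*g
gx,gy=np.mgrid[:60,:90];gx=.3+gx*g;gy=-.4+gy*g
D[np.hypot(gx-.645,gy+.289)<.33]=0
for _ in range(6):
    k=np.unravel_index(D.argmax(),D.shape);print("spot",gx[k].round(2),gy[k].round(2),D[k].round(3));D[np.hypot(gx-gx[k],gy-gy[k])<.06]=0
```

```text
back slope deg -0.21 off 0.1371 rms 0.0004
front slope deg -1.55 off -0.1628 rms 0.0006
left slope deg 0.03 off 0.1304 rms 0.0004
right slope deg 0.1 off -0.1283 rms 0.0004
-0.12 -0.1601; -0.09 -0.1606; -0.06 -0.1618; -0.03 -0.1622; 0.0 -0.1634; 0.03 -0.1645; 0.06 -0.1656; 0.09 -0.1659; 0.12 -0.1662; 
handle 145 [-0.18373552  0.10390212] 0.29429532576036244 [-0.19535245  0.10363575] [-0.20776257  0.09396764] [-0.16510851  0.12859739]
[[266, 260, 24, 27, 238], [243, 284, 12, 8, 43]]
roller comp [243 236  31  27 363]
roller ((509.71197509765625, 209.78677368164062), (38.27680587768555, 99.4144287109375), 41.55433654785156)
brown ((437.51129150390625, 144.47491455078125), (98.76881408691406, 30.457138061523438), 36.09589385986328) 0.04354005688542539
cap [ 0.449796   -0.18748455  0.165     ] 0.16832299337681111
spot 0.3 -0.03 0.16
spot 0.3 -0.4 0.152
spot 0.36 -0.04 0.146
spot 0.3 0.03 0.12
spot 0.42 -0.02 0.114
spot 0.89 0.44 0.114
```

```bash
cat >> h.py <<'E'
from workcell import manip
from math import radians as rad
def rot(h,phi=0,flip=1):   # heading deg of the tilt, pitch from vertical, flip=+-1
    h,phi=rad(h),rad(phi);ch,sh=np.cos(h),np.sin(h)
    z=np.array([np.sin(phi)*ch,np.sin(phi)*sh,-np.cos(phi)]);y=flip*np.array([-sh,ch,0.])
    return np.c_[np.cross(y,z),y,z]
def tcp(g,R,d=.011): return np.asarray(g,float)+d*R[:,2]   # TCP for grasp point g
A=21.6; Rc=np.array([[np.cos(rad(A)),-np.sin(rad(A))],[np.sin(rad(A)),np.cos(rad(A))]])
C=np.array([.742,-.111])+Rc@[-.0016,.001]
def cup(x,y,z): return np.r_[C+Rc@[x,y],z]
def door(th,r,out,z):      # point r along door, out in front of outer face, at th rad
    a=th;d=np.array([-np.sin(a),np.cos(a)]);o=np.array([-np.cos(a),-np.sin(a)])
    q=np.array([-.156,-.130])+r*d+out*o;return cup(q[0],q[1],z)
BY=41.8;BO=np.array([.464,.1685]);BG=BO-.022*np.array([np.cos(rad(BY)),np.sin(rad(BY))])
PH=40
E
python3 - <<'E'
from h import *
Rt=manip.current_tool_rot();T=np.load("wrist0.npz")["world_from_camera"]
print("tool",np.round(Rt,2).tolist(),"cam in tool",(Rt.T@(T[:3,3]-manip.current_ee_pos())).round(3))
def s(n,p,R):
    q=manip.solve_ik(p,R);print(n,np.round(p,3),None if q is None else np.round(q,0).tolist())
for f in(1,-1):
    print("flip",f)
    for h in(-22,): s("bottle",[.45,-.188,.145],rot(h,0,f))
    s("spot",[.37,-.04,.145],rot(0,0,f))
    for th in(.025,.6,1.2,1.7): s("door%.2f"%th,tcp(door(th,.23,.04,.275),rot(0)),rot(A+np.rad2deg(th),0,f))
    R=rot(BY,PH,f);s("bray",tcp(np.r_[BG,.02],R,.005),R);s("bray up",tcp(np.r_[BG,.3],R,.005),R)
    for h in(0,-8,-16):
        R=rot(A+h,PH,f)
        for gx,gz in((-.3,.16),(-.2,.12),(-.06,.056)): s("cup%d"%h,tcp(cup(gx,0,gz),R,.005),R)
    for th in(1.7,.8,0): s("push%.1f"%th,door(th,.15,.015,.253),rot(A+np.rad2deg(th),0,f))
E
```

```text
tool [[0.97, 0.25, -0.0], [0.25, -0.97, 0.0], [0.0, -0.0, -1.0]] cam in tool [ 0.081  0.001 -0.135]
flip 1
bottle [ 0.45  -0.188  0.145] [-26.0, -15.0, 112.0, -0.0, 83.0, -94.0]
spot [ 0.37  -0.04   0.145] [-10.0, -32.0, 124.0, -0.0, 88.0, -100.0]
door0.03 [ 0.516 -0.093  0.264] [-13.0, -13.0, 99.0, -0.0, 94.0, -126.0]
door0.60 [ 0.43  -0.193  0.264] None
door1.20 [ 0.413 -0.33   0.264] [-41.0, -12.0, 98.0, -0.0, 94.0, 138.0]
door1.70 [ 0.461 -0.435  0.264] [-46.0, 1.0, 86.0, -0.0, 93.0, 105.0]
bray [0.45  0.156 0.016] [2.0, -30.0, 142.0, 38.0, 42.0, -153.0]
bray up [0.45  0.156 0.296] [2.0, -42.0, 122.0, 26.0, 70.0, -132.0]
cup0 [ 0.464 -0.22   0.156] None
cup0 [ 0.557 -0.183  0.116] [-36.0, -14.0, 120.0, 40.0, 57.0, -165.0]
cup0 [ 0.687 -0.132  0.052] [-24.0, 3.0, 111.0, 42.0, 43.0, -160.0]
cup-8 [ 0.464 -0.22   0.156] [-46.0, -27.0, 126.0, 38.0, 64.0, -162.0]
cup-8 [ 0.557 -0.184  0.116] [-34.0, -17.0, 122.0, 37.0, 51.0, -155.0]
cup-8 [ 0.687 -0.132  0.052] [-22.0, 1.0, 113.0, 38.0, 37.0, -150.0]
cup-16 [ 0.464 -0.221  0.156] [-44.0, -31.0, 128.0, 35.0, 59.0, -151.0]
cup-16 [ 0.55
[... 987 characters left out ...]
, 57.0, 15.0]
cup0 [ 0.687 -0.132  0.052] [-24.0, 3.0, 111.0, 42.0, 43.0, 20.0]
cup-8 [ 0.464 -0.22   0.156] [-46.0, -27.0, 126.0, 38.0, 64.0, 18.0]
cup-8 [ 0.557 -0.184  0.116] [-34.0, -17.0, 122.0, 37.0, 51.0, 25.0]
cup-8 [ 0.687 -0.132  0.052] [-22.0, 1.0, 113.0, 38.0, 37.0, 30.0]
cup-16 [ 0.464 -0.221  0.156] [-44.0, -31.0, 128.0, 35.0, 59.0, 29.0]
cup-16 [ 0.557 -0.184  0.116] [-32.0, -19.0, 124.0, 33.0, 46.0, 36.0]
cup-16 [ 0.688 -0.132  0.052] [-19.0, -0.0, 115.0, 31.0, 32.0, 44.0]
push1.7 [ 0.519 -0.375  0.253] [-38.0, 2.0, 86.0, -0.0, 92.0, -67.0]
push0.8 [ 0.499 -0.245  0.253] [-29.0, -8.0, 96.0, -0.0, 92.0, -6.0]
push0.0 [ 0.574 -0.155  0.253] [-18.0, -4.0, 92.0, -0.0, 92.0, 51.0]
```

Run:
```python
from h import *
t=manip.current_clock
p=manip.current_ee_pos();manip.servo_line([p[0]-.02,-.56,.42],vel=.4);print(t())
R=rot(-22,0,-1);b=[.450,-.188]
manip.move_gripper(.060,40);manip.move_to([*b,.24],R);print(t())
manip.servo_line([*b,.145],vel=.15)
manip.move_gripper(.0,30);print("w",manip.current_width(),manip.current_grip_force(),t())
manip.servo_line([*b,.20],vel=.15);print("w",manip.current_width(),manip.current_ft_force(),t())
s=[.40,-.05];manip.servo_line([*s,.20],vel=.2);manip.servo_line([*s,.149],vel=.1);print(manip.current_ft_force(),t())
while manip.current_ee_pos()[2]>.1435:
    q=manip.current_ee_pos();manip.servo_line([*s,q[2]-.001],vel=.03)
    if manip.current_ft_force()[2]>1: break
print(manip.current_ee_pos(),manip.current_ft_force())
manip.move_gripper(.06);manip.servo_line([*s,.27],vel=.2);print(t())
for n in("top","wrist"):cv2.imwrite(f"pics/{n}1.png",manip.camera(n)["pixels"])
c=manip.camera("top");P=cloud(c);m=(np.hypot(P[...,0]-.4,P[...,1]+.05)<.05)&(P[...,2]>.02)&(P[...,2]<.18);print(m.sum(),P[m].max(0))
```

```text
0.8083
3.0417
w 0.029471935774106662 29.69002515077591 4.2
w 0.02913815114196569 [ 0.66290813  0.14261882 -3.36112979] 4.7167
[ 0.19580571  0.02300564 -1.78806726] 6.2583
[ 0.40016092 -0.05006756  0.145994  ] [-0.13327325 -0.16425687  1.96958119]
8.4333
79 [ 0.39506373 -0.02388651  0.12222308]
```

View pics/wrist1.png

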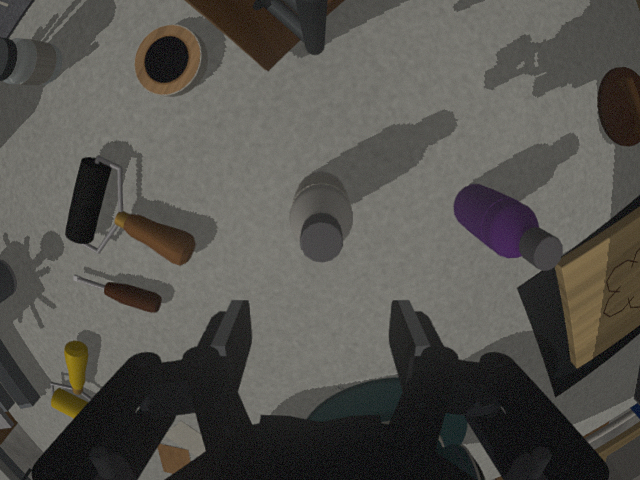

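The bottle stands upright on its new clear spot, at (322,220) in the wrist image. Next is the handle: hover and measure it with the wrist camera.

```bash
cat >> h.py <<'E'
def fcloud(c):
    K=c["K"];d=c["range_z"];v,u=np.mgrid[:480,:640].astype(float)
    a=u-K[0,2];b=v-K[1,2];r=np.hypot(a,b)+1e-9;t=np.minimum(r/K[0,0],1.45);k=np.tan(t)/r
    p=np.stack([a*k*d,-b*k*d,-d],-1);T=c["world_from_camera"];return p@T[:3,:3].T+T[:3,3]
E
python3 - <<'E'
from h import *
th=.025;h=door(th,.23,.04,.275);R=rot(A+np.rad2deg(th),0,-1)
manip.move_gripper(.045);hov=h+np.array([-.03,-.01,.075]);hov[2]=.36
manip.move_to(hov,R);print(manip.current_clock())
c=manip.camera("wrist");P=fcloud(c);q=np.concatenate([(P[...,:2]-C)@Rc,P[...,2:]],-1)
m=(abs(q[...,0]+.20)<.03)&(abs(q[...,1]-.1)<.03)&(q[...,2]>.24)&(q[...,2]<.31)
t=m&(q[...,2]>.284);print(m.sum(),t.sum(),"top",q[t].mean(0),q[t].min(0),q[t].max(0))
mm=m&(q[...,2]>.262);print("pred",-.156-.04-.23*th,.099,q[mm].min(0),q[mm].max(0))
# roof level check & door top edge
d=(abs(q[...,2]-.298)<.006)&(abs(q[...,1])<.12)&(abs(q[...,0]+.15)<.03)
for y in(-.1,-.05,0,.05,.1):
    w=q[d&(abs(q[...,1]-y)<.006)]
    if len(w):print(y,w[:,0].min().round(4))
cv2.imwrite("pics/w2.png",c["pixels"])
E
```

```text
9.7167
1021 284 top [-0.20053377  0.0966636   0.28872109] [-0.20642545  0.09138602  0.28408741] [-0.19595385  0.10176025  0.29211452]
pred -0.20175 0.099 [-0.20642545  0.09124639  0.26203388] [-0.17036781  0.10186654  0.29211452]
-0.1 -0.1587
-0.05 -0.16
0 -0.1611
0.05 -0.1622
0.1 -0.1632
```

View pics/w2.png

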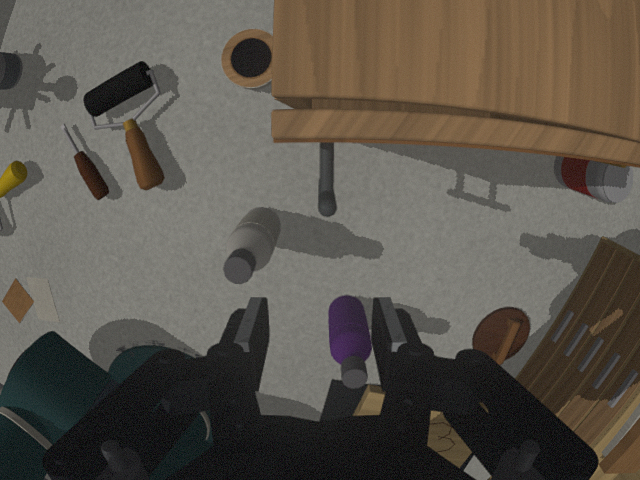

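The bar's top end shows at (327,210), centred under the door's free side and within 3 mm of the first estimate. Now grip it and swing the door.

```bash
sed -i 's/Rc@\[-.0016,.001\]/Rc@[-.0014,-.0004]/' h.py
python3 - <<'E'
from h import *
t=manip.current_clock
th=.022;R=rot(A+np.rad2deg(th),0,-1);h=door(th,.23,.04,.264);h0=h.copy();h0[2]=.345
manip.servo_line(h0,R,vel=.15);manip.servo_line(h,vel=.15)
manip.move_gripper(0,40);print("w",manip.current_width(),manip.current_ft_force().round(1),t())
for a in np.linspace(th,1.70,13)[1:]:
    manip.servo_line(door(a,.23,.04,.264),rot(A+np.rad2deg(a),0,-1),vel=.14)
    f=np.linalg.norm(manip.current_ft_force())
    if f>40: print("force",a,f);break
print("end",a,f,manip.current_width(),manip.current_ee_pos().round(3),t())
E
```

```text
w 0.00940815935233259 [-1.4  0.5  5.7] 11.2583
end 1.7 10.43323328037571 0.00989076327989694 [ 0.462 -0.438  0.265] 15.8583
```

Run:
```python
from h import *
t=manip.current_clock
manip.move_gripper(.035);p=manip.current_ee_pos();manip.servo_line([*p[:2],.36],vel=.2)
manip.move_gripper(.055)
R=rot(BY,PH,-1);g=tcp(np.r_[BG,.02],R,.005)
manip.move_to([.42,-.12,.40],rot(0,0,-1));manip.move_to(g+[0,0,.12],R);print(t())
c=manip.camera("wrist");P=fcloud(c);cv2.imwrite("pics/w3.png",c["pixels"])
px=c["pixels"].astype(int);Rr,B=px[...,2],px[...,0];z=P[...,2]
loc=np.hypot(P[...,0]-BO[0],P[...,1]-BO[1])<.11
hd=(loc&(Rr>1.5*B)&(z>.010)&(z<.06)).astype(np.uint8)
n,l,s,_=cv2.connectedComponentsWithStats(hd);j=1+s[1:,4].argmax();q=P[l==j]
u=np.array([np.cos(rad(BY)),np.sin(rad(BY))]);v=np.array([-u[1],u[0]])
w=np.c_[(q[:,:2]-BO)@u,(q[:,:2]-BO)@v,q[:,2]]
print("handle along",np.percentile(w[:,0],[0.5,99.5]).round(4))
for a in np.arange(-.08,.011,.015):
    k=w[abs(w[:,0]-a)<.004]
    if len(k)>5:print(round(a,3),"lat",k[:,1].min().round(4),k[:,1].max().round(4),"top",k[:,2].max().round(4))
ro=loc&(Rr<75)&(abs(Rr-B)<25)&(z>.012)&(z<.06);q=P[ro];w=np.c_[(q[:,:2]-BO)@u,(q[:,:2]-BO)@v,q[:,2]];w=w[w[:,0]>.03];print("roller",w.min(0).round(4),w.max(0).round(4))
c=manip.camera("top");cv2.imwrite("pics/top3.png",c["pixels"]);P=cloud(c);q=(P[...,:2]-C)@Rc-[-.156,-.13]
m=(np.hypot(q[...,0],q[...,1])<.3)&(P[...,2]>.288)&(P[...,2]<.31)&(q[...,0]<-.05);f=np.polyfit(q[m][:,0],q[m][:,1],1);print("door ang",np.pi/2-np.arctan(-f[0])  ,np.rad2deg(np.arctan(f[0])),m.sum())
```

```text
20.775
handle along [-0.0693  0.0115]
-0.065 lat -0.0192 0.0175 top 0.0416
-0.05 lat -0.0179 0.0161 top 0.0385
-0.035 lat -0.0152 0.0134 top 0.0364
-0.02 lat -0.0139 0.0126 top 0.036
-0.005 lat -0.0119 0.0106 top 0.0336
0.01 lat -0.009 0.0078 top 0.0311
roller [ 0.0309 -0.0589  0.0121] [0.0794 0.0534 0.042 ]
door ang 1.7171377334526088 8.384744969494598 633
```

View pics/w3.png

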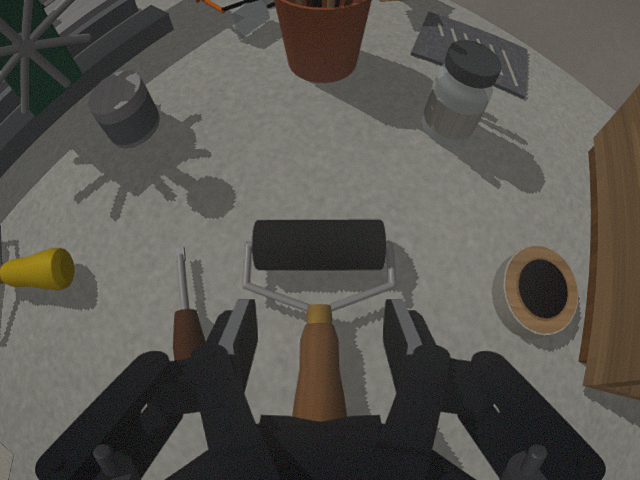

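View pics/top3.png

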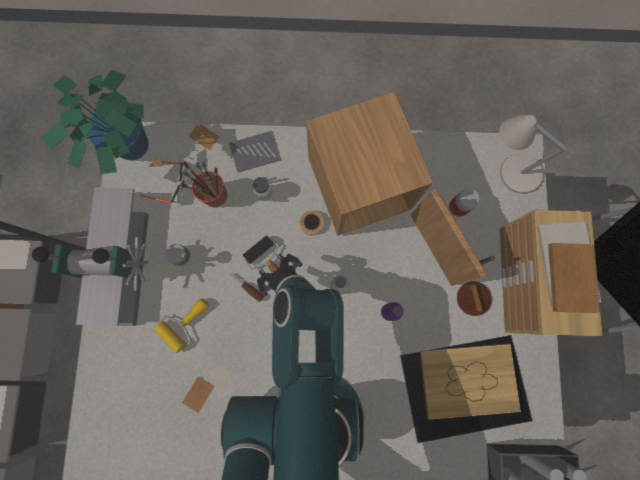

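In the wrist view the brayer is centred between the fingers, with its neck at (319,340) and the gouge clear at (185,330). The top view shows the door open about 98°, touching nothing. Now grasp and lift.

Run:
```python
from h import *
t=manip.current_clock
R=rot(BY,PH,-1);g=tcp(np.r_[BG+[.0005,-.0005],.02],R,.005)
manip.servo_line(g,R,vel=.15);print(manip.current_ft_force().round(1))
manip.move_gripper(0,60);print("w",manip.current_width(),manip.current_grip_force(),manip.current_ft_force().round(1),t())
manip.servo_line(g+[0,0,.10],vel=.12);print("w",manip.current_width(),manip.current_ft_force().round(1),t())
c=manip.camera("wrist");P=fcloud(c);px=c["pixels"].astype(int);Rr,B=px[...,2],px[...,0];z=P[...,2]
u=np.array([np.cos(rad(BY)),np.sin(rad(BY))]);v=np.array([-u[1],u[0]]);al=(P[...,:2]-BO)@u;la=(P[...,:2]-BO)@v
ro=(Rr<75)&(abs(Rr-B)<25)&(al>.03)&(al<.11)&(abs(la)<.045)&(z>.08)&(z<.2)
print("roller",al[ro].min(),al[ro].max(),z[ro].max(),"z by lat",[z[ro&(abs(la-k)<.01)].max().round(4) for k in(-.04,0,.04)])
hd=(Rr>1.5*B)&(abs(al+.01)<.006)&(abs(la)<.03)&(z>.08)&(z<.2);print("neck top",z[hd].max())
for z_ in(.34,.37,.40):
    for h,p in((BY,g[:2]),(25,(.46,.02)),(A,(.50,-.10)),(A,cup(-.3,0,0)[:2])):
        q=manip.solve_ik([*p,z_],rot(h,PH,-1));print(z_,np.round(p,2),None if q is None else np.round(q).tolist())
```

```text
[-0.6 -0.4 -0.7]
w 0.026531876576550546 57.96824218297843 [-2.7 -3.   5.9] 22.1917
w 0.026777147164254833 [-1.   0.5 -2.8] 23.175
roller 0.04008612210104136 0.07601226775048772 0.13781488247093082 z by lat [np.float64(0.1376), np.float64(0.1378), np.float64(0.1378)]
neck top 0.13337935013229824
0.34 [0.45 0.16] [2.0, -42.0, 117.0, 26.0, 73.0, 49.0]
0.34 [0.46 0.02] [-16.0, -44.0, 118.0, 26.0, 75.0, 49.0]
0.34 [ 0.5 -0.1] [-31.0, -34.0, 113.0, 32.0, 76.0, 37.0]
0.34 [ 0.46 -0.22] [-48.0, -28.0, 109.0, 37.0, 84.0, 21.0]
0.37 [0.45 0.16] [2.0, -41.0, 114.0, 25.0, 76.0, 50.0]
0.37 [0.46 0.02] [-16.0, -43.0, 115.0, 25.0, 77.0, 50.0]
0.37 [ 0.5 -0.1] [-31.0, -33.0, 110.0, 31.0, 78.0, 38.0]
0.37 [ 0.46 -0.22] [-48.0, -28.0, 106.0, 37.0, 86.0, 23.0]
0.4 [0.45 0.16] [2.0, -40.0, 111.0, 25.0, 78.0, 51.0]
0.4 [0.46 0.02] [-16.0, -42.0, 112.0, 25.0, 79.0, 51.0]
0.4 [ 0.5 -0.1] [-31.0, -33.0, 107.0, 31.0, 80.0, 40.0]
0.4 [ 0.46 -0.22] [-48.0, -27.0, 103.0, 37.0, 88.0, 24.0]
```

Run:
```python
from h import *
t=manip.current_clock
R=rot(A,PH,-1);p=manip.current_ee_pos();manip.servo_line([*p[:2],.40],vel=.25)
k=lambda x,z:tcp(cup(x,0,z),R,.005)
pre=k(-.30,.3);pre[2]=.40;manip.move_to(pre,R);print(t(),manip.current_width())
manip.servo_line(k(-.27,.24),vel=.2);manip.servo_line(k(-.20,.11),vel=.2);print(manip.current_ft_force().round(1),t())
c=manip.camera("wrist");P=fcloud(c);cv2.imwrite("pics/w4.png",c["pixels"]);q=np.concatenate([(P[...,:2]-C)@Rc,P[...,2:]],-1)
for y in(-.09,.09):
    m=(abs(q[...,1]-y)<.015)&(q[...,0]>-.12)&(q[...,0]<.06)&(q[...,2]<.06);print("floor",m.sum(),np.median(q[m][:,2]) if m.any() else 0)
s=(abs(q[...,0]+.0)<.1)&(q[...,2]>.05)&(q[...,2]<.2)&(abs(q[...,1])>.1)&(abs(q[...,1])<.14);print("sides",[np.median(q[s&(np.sign(q[...,1])==e)][:,1]) for e in(-1,1)])
```

```text
25.9083 0.027028790875083378
[ 0.1 -0.1 -3.7] 27.7833
floor 4615 0.03504671259889125
floor 4698 0.03516903979052041
sides [np.float64(-0.1161325113336341), np.float64(0.11386201155217124)]
```

View pics/w4.png

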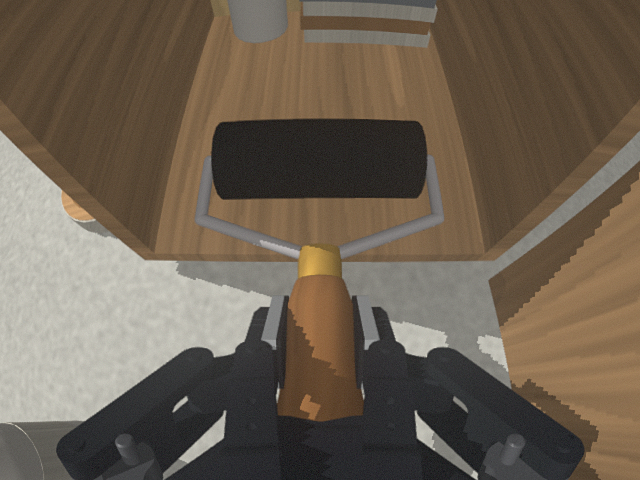

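The brayer is centred in the opening, with its roller at (320,158), the side walls and floor clear, and the door well to the right. The floor measures 35 mm. Now lay it down.

Run:
```python
from h import *
t=manip.current_clock
R=rot(A,PH,-1);k=lambda x,z:tcp(cup(x,0,z),R,.005)
manip.servo_line(k(-.059,.066),vel=.15);f0=manip.current_ft_force();print(f0.round(1),t())
for z in np.arange(.064,.0549,-.001):
    manip.servo_line(k(-.059,z),vel=.02);df=manip.current_ft_force()-f0
    if df[2]>2.5: break
print("z",z,df.round(1),t())
if z>.0565:
    for z in (z-.001,z-.002): manip.servo_line(k(-.059,z),vel=.02);print(z,(manip.current_ft_force()-f0).round(1))
manip.move_gripper(.036);manip.move_gripper(.062);print("open",t())
manip.servo_line(k(-.075,.076),vel=.1);manip.servo_line(k(-.20,.12),vel=.15);print(t())
c=manip.camera("wrist");cv2.imwrite("pics/w5.png",c["pixels"]);P=fcloud(c);q=np.concatenate([(P[...,:2]-C)@Rc,P[...,2:]],-1)
m=(q[...,2]>.042)&(q[...,2]<.09)&(q[...,0]>-.16)&(q[...,0]<.06)&(abs(q[...,1])<.08);print(q[m].min(0),q[m].max(0))
```

```text
[ 0.  -0.5 -2.3] 28.9667
z 0.055999999999999994 [-1.3  0.2  2.8] 31.2167
open 31.85
33.2917
[-0.12601826 -0.05962759  0.04207031] [0.03879246 0.05857666 0.07628098]
```

View pics/w5.png

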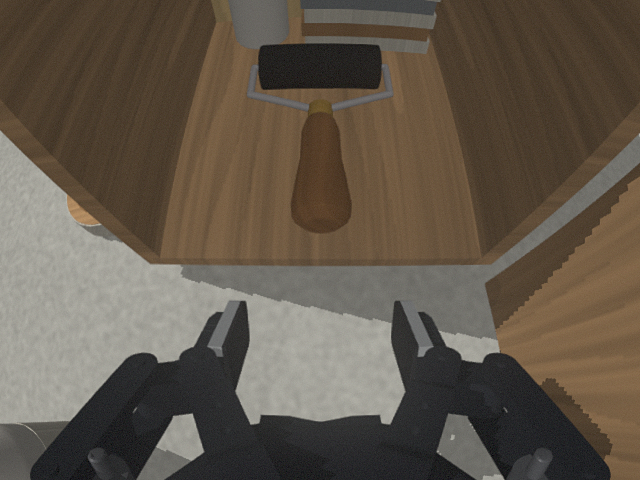

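The brayer lies flat on the cupboard floor, with its butt at (320,230) about 14 mm inside the front edge. Now push the door shut.

Run:
```python
from h import *
t=manip.current_clock
R=rot(A,PH,-1);k=lambda x,z:tcp(cup(x,0,z),R,.005)
manip.servo_line(k(-.27,.24),vel=.25);e=k(-.30,.3);e[2]=.42;manip.servo_line(e,vel=.25)
manip.move_gripper(0,20)
th=1.717;Rd=lambda a:rot(A+np.rad2deg(a),0,-1);r=.16
manip.move_to(door(th,r,.05,.42),Rd(th));manip.servo_line(door(th,r,.05,.262),vel=.2);print(t(),manip.current_ft_force().round(1))
fm=0
for a in np.linspace(th,.10,14):
    manip.servo_line(door(a,r,.016,.262),Rd(a),vel=.12);f=np.linalg.norm(manip.current_ft_force());fm=max(f,fm)
    if f>25:print("force",a,f);break
print(a,fm,t())
f0=manip.current_ft_force()
for a in np.arange(.08,-.06,-.01):
    manip.servo_line(door(a,r,.013,.262),Rd(max(a,0)),vel=.04);df=(manip.current_ft_force()-f0)
    if np.linalg.norm(df[:2])>10: break
print("stop",a,df.round(1),t())
c=manip.camera("top");P=cloud(c);q=(P[...,:2]-C)@Rc
for y in(-.1,-.05,.05,.1):
    m=(abs(q[...,1]-y)<.012)&(abs(P[...,2]-.299)<.007)&(q[...,0]>-.25)&(q[...,0]<0);print(y,q[m][:,0].min().round(4),end=" ") if m.any() else None
cv2.imwrite("pics/top5.png",c["pixels"])
```

```text
37.975 [-0.4  0.   0.8]
0.1 1.27951211719547 42.525
stop -0.009999999999999953 [-21.6  -6.8   3.1] 45.0833
-0.1 -0.0735 -0.05 -0.0348 0.05 -0.1812 0.1 -0.1538
```

View pics/top5.png

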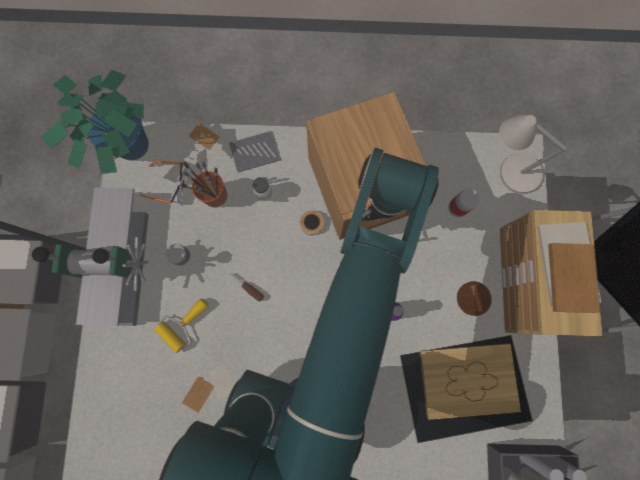

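The stop was felt at about 22 N and the door looks shut beneath the gripper. Back off and verify.

Run:
```python
from h import *
manip.servo_line(door(0,.16,.06,.262),vel=.1);manip.servo_line(door(0,.16,.08,.40),vel=.2);manip.move_to([.30,-.30,.40],rot(-30,0,-1))
c=manip.camera("top");P=cloud(c);q=(P[...,:2]-C)@Rc
for y in(-.1,-.05,0,.05,.1):
    m=(abs(q[...,1]-y)<.01)&(abs(P[...,2]-.299)<.007)&(q[...,0]>-.2)&(q[...,0]<0);print(y,q[m][:,0].min().round(4),end="; ")
cv2.imwrite("pics/top6.png",c["pixels"]);print(manip.current_clock())
c0=dict(np.load("top0.npz"));P0=cloud(c0)
for n,x,y,zt in(("bottle",.40,-.05,.165),("purple",.324,-.211,.165),("can",.672,-.441,.12),("baren",.374,-.483,.031),("tape",.605,.042,.024),("gouge",.378,.224,.024),("jar",.701,.205,.1),("tin",.484,.461,.06)):
    for Q in(P0,P):
        m=(np.hypot(Q[...,0]-x,Q[...,1]-y)<.06)&(Q[...,2]>zt-.012)&(Q[...,2]<zt+.02);print(n,m.sum(),Q[m].mean(0).round(3) if m.any() else "")
```

```text
-0.1 -0.1576; -0.05 -0.1582; 0 -0.1587; 0.05 -0.158; 0.1 -0.1576; 47.6417
bottle 0 
bottle 86 [ 0.4   -0.05   0.163]
purple 87 [ 0.324 -0.211  0.163]
purple 90 [ 0.324 -0.211  0.163]
can 330 [ 0.672 -0.44   0.118]
can 326 [ 0.672 -0.44   0.118]
baren 158 [ 0.374 -0.483  0.03 ]
baren 0 
tape 469 [0.604 0.042 0.024]
tape 471 [0.604 0.042 0.024]
gouge 205 [0.377 0.223 0.023]
gouge 210 [0.377 0.223 0.022]
jar 197 [0.701 0.204 0.099]
jar 200 [0.701 0.204 0.099]
tin 320 [0.483 0.46  0.059]
tin 323 [0.483 0.46  0.059]
```

View pics/top6.png

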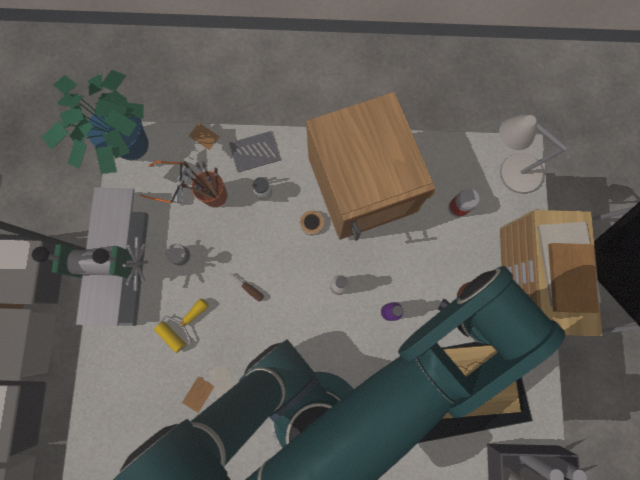

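The door's front edge is parallel to the cupboard. The bottle stands at (340,284), nothing else has moved, and only the arm hides the baren, which was unmoved at (474,298) in the previous image.

```bash
python3 -c "
from workcell import manip
print(manip.finish_job())"
```

```text
the job is handed in; nothing more can be done
None
```

The brayer lies flat on the cupboard floor with the door pushed fully shut, the white bottle stands upright on a clear spot, nothing else on the bench moved, and the job was handed in at about 48 s of the 72 s allowed.

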